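# First pressing of a long lantern rosette

### The job

Draw the press's die slide fully out by its post, lay the long brass rosette flat and square on the steel die so that it covers it edge to edge, and push the slide fully home under the ram. Only then hold the big inch button down for four seconds without a break and let it go, so that the ram lifts off and the rosette is left on the die under it. Leave everything else on the bench where it is.

Things in the scene. Friction and masses are not known exactly. Their poses are not given: they have to be found in the camera images.
- long_rosette: The workpiece: long brass lantern rosette, one of four flat things on the front of the bench (the only long one). A round-ended plate 110 mm long (its x) by 60 mm wide (its y) and 5 mm thick, with a straight upright grip ridge along its x on the centre line, 66 mm long, 22 mm wide, rising from the plate to 35 mm above the underside: take it across the ridge. Mass 0.22 to 0.37 kg. Origin: centre of the underside; z up. Either end may lead.
- die_top (a point): Centre of the top face of the steel die on the die slide; it travels with the slide. The die has the rosette's outline (110 mm by 60 mm, round ends), long along the slide's travel, and stands 15 mm above the slide plate. Its top is 47 mm above the bench. Axes: x along the slide's inward travel (away from the robot), z up. The ram axis is where this point comes when the slide is home.
- slide_handle (a point): Middle of the steel grip post that stands on the slide plate, 115 mm in front (on the robot's side) of the die centre. Upright round post 24 mm in diameter, from 32 to 82 mm above the bench; this point is 62 mm above the bench. Axes as die_top. It travels with the slide; move it along die_top's x.
- die_slide (a joint): Die slide, m: 0 = fully out (loading position, towards the robot), 0.12 = fully home under the ram; starts somewhere between. About 3 N of friction, and it stays where it is left. The slide plate is 88 mm wide, between low rails.
- press: Grey twin-column bench press, fixed. Origin on the bench under the ram axis; x along the slide's inward travel, z up. Round columns of 26 mm stand at y = +-92 mm, carrying a crosshead 62 mm (x) by 230 mm (y) that spans heights 162 to 212 mm, with a motor can on top to 267 mm. Ram guide and ram (32 mm diameter) hang below it, the ram's foot 110 mm above the bench when up. Base 110 mm wide, from x = -260 to +70 mm, at most 34 mm high.
- ram (a joint): Ram travel, m: 0 = up, grows downwards. It follows the inch button at once (5.6 mm for each mm of the button), meets the rosette at about 0.028 (button at about 0.005, which then goes no further) and lifts again when the button is let go.
- control_box: Grey box 100 mm (x) by 155 mm (y) by 50 mm high, fixed, to the left or the right of the press. Origin: centre of its underside. The big black inch button stands on its top at y = +40 mm, a dwell timer at y = -40 mm: a clear tube 68 mm long and 22 mm thick on a bracket, pivoted 88 mm above the bench; it tips upright (to 125 mm) while the button is down.
- inch_button_top (a point): Centre of the top of the inch button, a flat black push button 40 mm across, 72 mm above the bench when up; pressed straight down.
- inch_button (a joint): Inch button, m: 0 = up, 0.006 = fully down (about 0.005 with the rosette under the ram). Springs back by itself. Takes about 2 N to start and 5 N to bring the ram onto the work; press it right down (under 0.004 does not count).
- dwell_slug (a joint): Steel slug in the dwell tube, m: 0 at its rest end; creeps at about 0.006 m/s while the inch button is down (about 0.021 after 3.5 s, 0.024 after 4 s, 0.030 after 5 s) and back at a third of that when it is up. The two black rings on the tube mark 0.021 and 0.031. Starts at 0.
- round_rosette: Bystander: round brass rosette, 88 mm across, 22 mm high. Origin: centre of the underside.
- copper_disc: Bystander: hammered copper disc, 100 mm across, 7 mm thick. Origin: centre of the underside.
- cabochon: Bystander: red glass dome, 64 mm across, 28 mm high. Origin: centre of the underside.
- stake: Bystander: upright beech forming stake, 72 mm foot, 120 mm high. Origin: centre of the underside.
- hammer: Bystander: hammer 200 mm long lying along its x.
- clamp_block: Fixed bystander on the side opposite the control box: wooden block 90 by 130 by 30 mm with a brass strip 170 mm long (its y) held by a black iron C-clamp, 120 mm high. Origin: centre of the underside.
There are look-alikes about, which are no part of the job. What is shaped like the control_box but blue is not meant.

How it is judged:
By the outcome, as a careful person would: the job done as asked, in the order asked, and still so for the second after the job is handed in, with the robot touching nothing.
It also fails if it takes over 72 s, if anything falls off the work surface, if the arm or the gripper's body presses on something with over 40 N, if the wrist force passes 120 N, or if a joint passes its speed limit or range.

### The arm

A 7-joint arm with a two-finger parallel gripper is mounted at the origin on the work surface. World frame = base frame: x ahead of the robot, y to its left, z up, the work surface at z = 0. Lengths are in m, angles in rad, forces in N, time in s.
With the tool pointing down it reaches from about 0.4 to 0.85 m from the base axis. Payload 10.4 kg.
Tool frame: the origin (TCP) lies midway between the tips of the shut fingers; the grasp point (between the pads) lies 19 mm behind it; z points along the fingers, x is the direction in which the jaws open and shut, and the axes are right-handed (so a half turn about z gives the same grasp; the last joint's range is limited). The gripper opens to 87 mm and grips with 3 to 60 N. Pads are 19 mm wide; open, the fingers measure 117 mm over their backs; the gripper's body (75 mm by 190 mm) begins 51 mm behind the grasp point.
Start: joints at [-1.188, 0.332, -0.065, 1.46, 0.022, 1.35, -0.088], TCP at [0.247, 0.574, 0.223] pointing down, gripper open.
Joint ranges: [-2.6, 2.6], [-0.5, 2.12], [-1.47, 1.34], [0.16, 2.42], [-1.27, 4.41], [0.06, 2.06], [-2.6, 2.6]. Speed limits (rad/s): [2.22, 2.22, 2.79, 2.79, 3.14, 3.14, 3.14].

### API

Orientations are given as a unit quaternion [x, y, z, w].
In Python, from bench import r gives the robot as it stands. The module is installed in compiled form; this text tells all that it offers.
- The arm moves only by the tool play_rows, never from a script. Its argument "commands" is a list of rows, each a list of 7 numbers: the shift along the world's x, y, z in cm, then the turn, a rotation vector about the world's x, y, z in rad, then the finger opening in cm, from 0 to 8.7. A call has 1 to 20 rows; each row shifts and turns the commanded pose from where the row before left it; what a row does not reach is not made up. A row lasts 1/8 s, in which the tool goes at most 62.5 mm and 10.7 degrees, less where a joint would pass 70% of its speed; a pose out of reach is approached as far as the arm can. A call is refused whole if a number of a shift passes 6.25 or a number of a turn 0.188, either way. A call with a gripper value outside its range is refused whole. The fingers move at their own pace and stop on an object; "grip_force" is the grip in N (left out, the last holds). Time passes only in rows, so rows that do not move let the fingers close. It gives the time, the measured TCP pose, the force and the opening at its end, in the units of the state.
- r.read_state(): the state, without advancing time (a new reading comes with each control period).
- r.camera(name): name is "side" or "top" or "wrist"; returns a dict with "img" (480x640x3 uint8, red, green, blue), "K" (3x3 intrinsics, pixels), "camera_from_world" (4x4, takes a point from world to camera coordinates). Camera axes: x right, y down, z forward; pixel columns grow to the right and rows downward; lengths in m; the calibration is good to about 2 mm. A picture is of the moment at which its call begins. There is no depth.
- r.close_job(): hands the job in, once; it reports no verdict.
The state is a dict: "time": time; "joint_positions": joint angles; "joint_vel": joint speeds; "joint_torque": joint torques, N m; "ee_pos": TCP position; "eef_rot": TCP orientation; "ft_force": force on the tool from outside, world axes, zero at the start; "torque": the same for the moment, N m; "width": finger opening in m.
Only numpy, scipy, OpenCV 4.12 (cv2) and the standard library are available. Lean on these libraries where they do the work, as an engineer would, in place of code of your own. Each camera call takes 0.05 s, during which the arm holds its last target. There are 200 camera calls.

## Working session

There is one attempt and no reset: what is moved stays moved. The work goes in short steps, Python scripts to look and compute and a tool call to move; the robot and the scene stay as the last step left them, time stands still between calls to the robot, and variables do not carry over. Pictures are saved under pics/ and viewed, about 8 in all and at most 12, crops included, and the job is handed in when it is done.

Besides the shell and the picture viewer there is one more tool, called after "Request:" as name(argument=value, ...), one argument or row to a line, values as JSON. play_rows: Moves the arm, as the interface text tells. Its arguments: {"type":"object","properties":{"commands":{"type":"array","items":{"type":"array","items":{"type":"number"}}},"grip_force":{"type":"number"}},"required":["commands"]}

```bash
mkdir -p pics; cat > h.py <<'E'
import numpy as np,cv2
from bench import r
def shot(n,f=None):
    c=r.camera(n)
    if f: cv2.imwrite('pics/'+f,c['img'][:,:,::-1])
    return c
def ray(c,uv,z):
    T=c['camera_from_world'];R=T[:3,:3];t=T[:3,3]
    o=-R.T@t; d=R.T@np.linalg.solve(c['K'],[uv[0],uv[1],1.])
    return o+d*(z-o[2])/d[2]
def proj(c,p):
    T=c['camera_from_world'];q=c['K']@(T[:3,:3]@np.asarray(p,float)+T[:3,3]);return q[:2]/q[2]
E
python3 - <<'E'
from h import *
for n in ['top','side']:
    c=shot(n,n+'1.png'); T=c['camera_from_world'];print(n,-T[:3,:3].T@T[:3,3],T[:3,:3].round(2).tolist(),c['K'][0,0])
print(r.read_state())
E
```

```text
top [ 0.20927066 -0.0052536   1.76356183] [[-0.02, -1.0, -0.01], [-0.99, 0.02, -0.16], [0.16, 0.0, -0.99]] 620.2980348995667
side [-0.02631146 -1.19441502  1.03955455] [[0.92, -0.39, -0.01], [-0.24, -0.53, -0.81], [0.31, 0.75, -0.58]] 550.8574231442205
{'time': 0.1, 'joint_positions': array([-1.18759405,  0.33281318, -0.06470585,  1.46083423,  0.02161807,
        1.3499278 , -0.08848968]), 'joint_vel': array([-8.67454629e-05, -1.89285810e-03,  4.77551301e-04, -1.62554620e-03,
       -7.47510335e-04,  1.35820588e-03, -1.22080216e-03]), 'joint_torque': array([ 1.39328862e-03, -6.24545074e+01,  2.45391321e-02, -3.90712559e+01,
       -6.13808376e-02,  3.66782164e-02,  5.66823235e-05]), 'ee_pos': array([0.24659171, 0.57392034, 0.22184175]), 'eef_rot': array([ 8.35080837e-01,  5.50126878e-01, -5.15865062e-04,  3.84195316e-04]), 'ft_force': array([ 0.22913157, -0.71099786, -0.14976557]), 'torque': array([-0.09066583,  0.03548364,  0.00346606]), 'width': 0.08706034579747132}
```

View pics/top1.png

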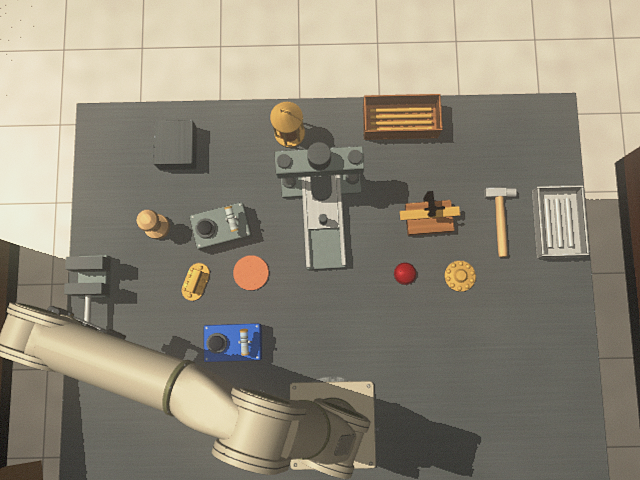

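View pics/side1.png

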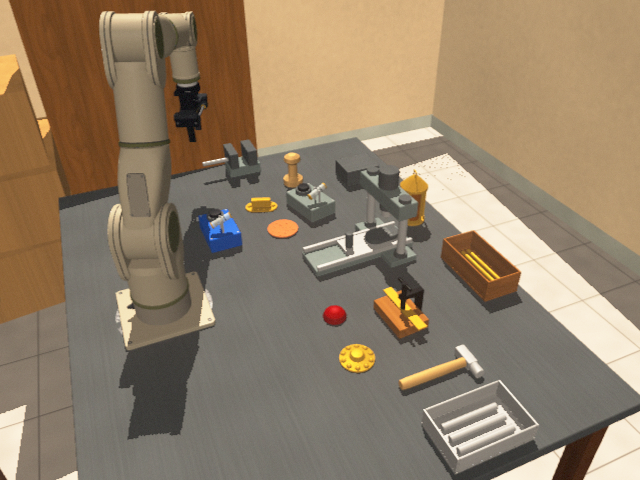

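The top view shows the rosette at (195,282), the grey box's button at (207,228), the post at (323,219) and the press crosshead at (319,160). The blue box at (232,342) is the decoy. The side view agrees. Next I'll measure these.

```bash
python3 - <<'E'
from h import *
c=shot('top');im=c['img'];hsv=cv2.cvtColor(im,cv2.COLOR_RGB2HSV)
m=cv2.inRange(hsv,(12,110,90),(35,255,255));m[:, :175]=0;m[:,215:]=0;m[:255]=0;m[305:]=0
pts=np.argwhere(m>0)[:,::-1]; w=np.array([ray(c,p,0.006)[:2] for p in pts])
hull=cv2.minAreaRect(w.astype(np.float32)*1000);print('ros',len(pts),w.mean(0),hull)
e,v=np.linalg.eigh(np.cov(w.T));print('axis deg',np.degrees(np.arctan2(v[1,1],v[0,1])))
for n,uv,z in [('post',(323,218.5),.082),('btn',(206.5,228),.072),('railL0',(306,269),.034),('railR0',(346,269),.034),('railL1',(305,185),.034),('railR1',(342,185),.034),('colL',(284,160),.212),('colR',(355,156),.212),('can',(319,153),.267)]: print(n,ray(c,uv,z).round(4))
a=cv2.resize(im[130:310,170:370],None,fx=4,fy=3.3,interpolation=cv2.INTER_CUBIC)[:594]
big=cv2.resize(im[135:275,180:370],None,fx=4,fy=4,interpolation=cv2.INTER_CUBIC)
cv2.imwrite('pics/crop.png',big[:,:,::-1])
s=shot('side');b=cv2.resize(s['img'][150:290,240:430],None,fx=4,fy=4,interpolation=cv2.INTER_CUBIC);cv2.imwrite('pics/crops.png',b[:,:,::-1])
E
```

```text
ros 699 [0.40224781 0.38075411] ((402.0939636230469, 379.88214111328125), (62.24936294555664, 109.23763275146484), 69.00796508789062)
axis deg 159.98305221104235
post [0.5616 0.012  0.082 ]
btn [0.5433 0.3364 0.072 ]
railL0 [0.4279 0.0628 0.034 ]
railR0 [ 0.4257 -0.0496  0.034 ]
railL1 [0.6708 0.0624 0.034 ]
railR1 [ 0.6687 -0.0438  0.034 ]
colL [0.6912 0.1091 0.212 ]
colR [ 0.6981 -0.0752  0.212 ]
can [0.6905 0.0172 0.267 ]
```

View pics/crop.png

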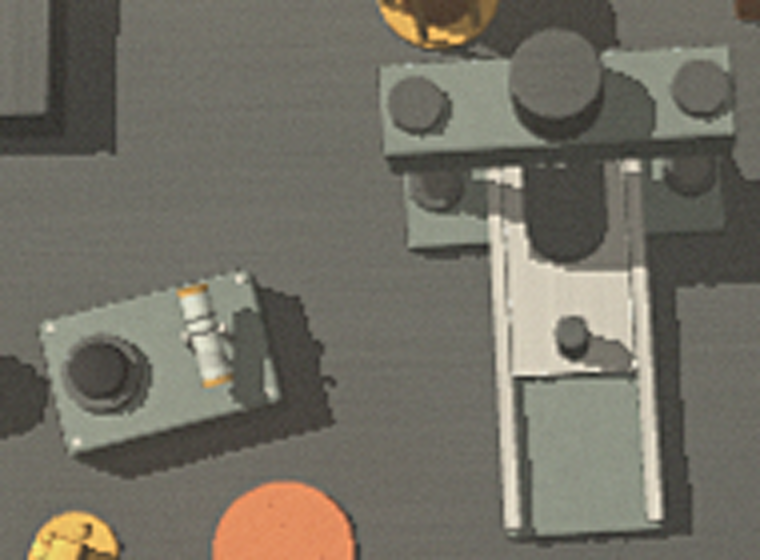

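The crop shows the slide tilted a few degrees, the post at crop (571,335), the die end at (565,262), and the grey box's button at (98,368).

```bash
python3 - <<'E'
from h import *
c=shot('top')
f=lambda u,v,z:ray(c,(180+u/4-.375,135+v/4-.375),z)[:2]
def ang(a,b): d=b-a;return np.degrees(np.arctan2(d[1],d[0])).round(2)
L=[f(507,533,.034),f(491,180,.034)];Rr=[f(661,520,.034),f(643,180,.034)];print('rails',L,Rr,ang(*L),ang(*Rr))
a,b=f(418,105,.22),f(701,88,.22);print('caps',a,b,np.linalg.norm(a-b),ang(b,a)-90,(a+b)/2)
a,b=f(385,158,.162),f(733,135,.162);print('xhead front',a,b,np.linalg.norm(a-b),ang(b,a)-90)
a,b=f(510,537,.03),f(660,523,.03);print('base front',a,b,ang(b,a)-90,np.linalg.norm(a-b),(a+b)/2)
a,b=f(514,376,.032),f(636,371,.032);print('slide front',a,b,ang(b,a)-90)
print('can',f(557,72,.267),'post',f(571,331,.082),'btn',f(98,368,.072),'die end',f(565,262,.047))
k=[f(*p,.05) for p in [(45,325),(243,273),(278,402),(72,450)]];print('box',k,np.mean(k,0))
E
```

```text
rails [array([0.43103411, 0.0616835 ]), array([0.68690432, 0.06978376])] [array([ 0.43812306, -0.04668039]), array([ 0.68466642, -0.03943967])] 1.81 1.68
caps [0.6863546  0.10817549] [ 0.69393685 -0.07450594] 0.18283871167218307 2.3799999999999955 [0.69014572 0.01683478]
xhead front [0.66812525 0.13472638] [ 0.67919553 -0.09761326] 0.2326032149808926 2.730000000000004
base front [0.42866868 0.05976406] [ 0.43653591 -0.04602292] 4.25 0.10607910831960844 [0.43260229 0.00687057]
slide front [0.54357512 0.05529221] [ 0.54545998 -0.03143745] 1.2399999999999949
can [0.69143835 0.01747958] post [0.56482076 0.01367092] btn [0.54728617 0.34301251] die end [0.62226913 0.01745297]
box [array([0.58337213, 0.38540939]), array([0.61818148, 0.24559647]), array([0.52482458, 0.22067289]), array([0.49352275, 0.36503167])] [0.55497524 0.3041776 ]
```

Request:
play_rows(
  commands=[
    [2.5,-3.2,0.5,0,0,0,8.7],
    [2.5,-3.2,0.5,0,0,0,8.7],
    [2.5,-3.2,0.5,0,0,0,8.7],
    [2.5,-3.2,0.5,0,0,0,8.7],
    [2.5,-3.2,0.5,0,0,0,8.7],
    [2.5,-3.2,0.5,0,0,0,8.7],
    [0,0,0,0,0,0,8.7],
    [0,0,0,0,0,0,8.7],
  ],
)

```text
time: 1.25
ee_pos: [0.3962, 0.3828, 0.2525]
eef_rot: [0.835, 0.55, -0.0, -0.0]
ft_force: [-0.5, 0.2, 0.2]
width: 0.0872
```

```bash
python3 - <<'E'
from h import *
c=shot('wrist','w1.png');im=c['img'];print(r.read_state()['ee_pos'],r.read_state()['eef_rot']);T=c['camera_from_world'];print(-T[:3,:3].T@T[:3,3],T[:3,:3].round(2))
print(proj(c,(.402,.38,.005)))
E
```

```text
[0.39583765 0.38315518 0.25237192] [ 8.34682055e-01  5.50732049e-01 -1.49279117e-04 -2.33869031e-04]
[0.3305814  0.4114898  0.41365754] [[ 0.39  0.92  0.  ]
 [ 0.89 -0.38  0.27]
 [ 0.24 -0.1  -0.96]]
[319.02666949 205.90771464]
```

View pics/w1.png

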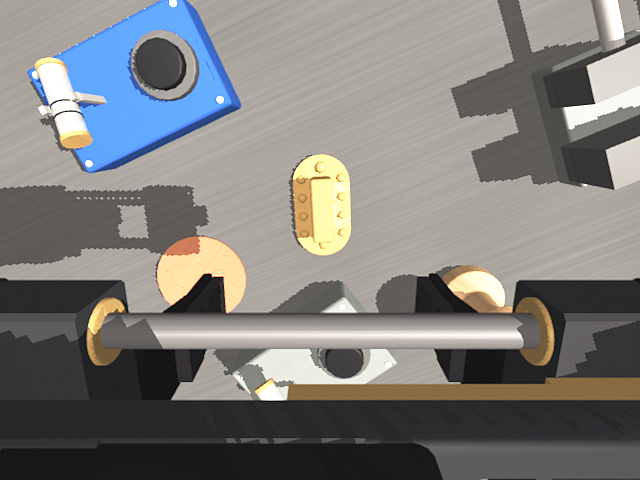

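The wrist view has the rosette at (322,205), near its predicted position, with the button partly visible at (343,360). I'll measure the rosette precisely here.

```bash
cat >> h.py <<'E'
def brass(c,x0,x1,y0,y1,z=.0025):
    hsv=cv2.cvtColor(c['img'],cv2.COLOR_RGB2HSV);m=cv2.inRange(hsv,(12,70,80),(35,255,255))
    k=np.zeros_like(m);k[y0:y1,x0:x1]=m[y0:y1,x0:x1]
    q=max(cv2.findContours(k,cv2.RETR_EXTERNAL,cv2.CHAIN_APPROX_NONE)[0],key=cv2.contourArea)[:,0]
    w=np.array([ray(c,p,z)[:2] for p in q]);return cv2.minAreaRect((w*1000).astype(np.float32)),w
E
python3 - <<'E'
from h import *
c=shot('wrist')
R,w=brass(c,270,375,140,265,.005);print(R)
b=cv2.boxPoints(R)
# long axis direction
for i in range(2):
    d=b[i+1]-b[i];print(np.linalg.norm(d),np.degrees(np.arctan2(d[1],d[0])))
# ridge top ends corners seen in image
for uv in [(321,178),(321,242),(310,210),(332,210)]: print(uv,ray(c,uv,.035))
E
```

```text
((403.0962219238281, 382.6584777832031), (61.40237808227539, 110.60718536376953), 69.10342407226562)
110.607185 -20.896566
61.402397 69.10344
(321, 178) [0.37160974 0.39536347 0.035     ]
(321, 242) [0.4315897  0.36976751 0.035     ]
(310, 210) [0.39659773 0.37273186 0.035     ]
(332, 210) [0.4052547  0.39297416 0.035     ]
```

Request:
play_rows(
  commands=[
    [2.0,-4.5,0,0,0,0.05,8.7],
    [2.0,-4.5,0,0,0,0.05,8.7],
    [2.0,-4.5,0,0,0,0.05,8.7],
    [2.0,-4.5,0,0,0,0.05,8.7],
    [2.0,-4.5,0,0,0,0.05,8.7],
    [2.0,-4.5,0,0,0,0.05,8.7],
    [2.0,-4.5,0,0,0,0.05,8.7],
    [0,-4,0,0,0,0.05,8.7],
    [0,-1.5,0,0,0,0.04,8.7],
    [0,0,0,0,0,0,8.7],
  ],
)

```text
time: 2.6
ee_pos: [0.5367, 0.0121, 0.2525]
eef_rot: [0.695, 0.719, -0.0, -0.0]
ft_force: [0.3, 1.1, 0.2]
width: 0.0869
```

```bash
python3 - <<'E'
from h import *
c=shot('wrist','w2.png');s=r.read_state();print(s['ee_pos'],s['eef_rot']);print(proj(c,(.564,.0135,.082)))
E
```

```text
[0.53670994 0.0133737  0.25241969] [ 6.94909966e-01  7.19096716e-01  5.33745652e-05 -2.22128067e-04]
[320.24976483 244.70067762]
```

View pics/w2.png

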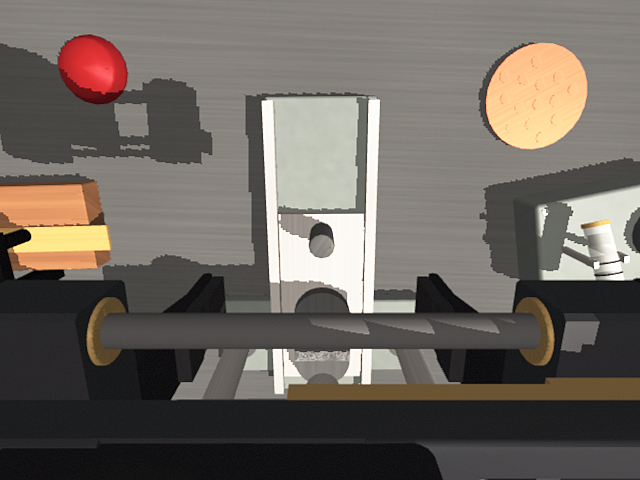

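The wrist view shows the post top at (321,246), right at the prediction (320,245). The rails run from (263,98)/(379,98) to about (275,390)/(372,375).

```bash
python3 - <<'E'
from h import *
c=shot('wrist');g=cv2.cvtColor(c['img'],cv2.COLOR_RGB2GRAY).astype(int)
def edge(v,lo,hi,sgn):
    d=sgn*np.diff(g[v-1:v+2].mean(0))[lo:hi];return lo+d.argmax()+.5
P=[];Q=[]
for v in range(110,270,8):
    P.append(ray(c,(edge(v,255,275,1),v),.034)[:2]);Q.append(ray(c,(edge(v,370,385,-1),v),.034)[:2])
for A in (P,Q):
    A=np.array(A);k=np.polyfit(A[:,0],A[:,1],1);res=A[:,1]-np.polyval(k,A[:,0]);print(k,np.degrees(np.arctan(k[0])),res.std(),'y at .564',np.polyval(k,.564),A[0])
print('post',ray(c,(321,246),.082),'front',ray(c,(262,97),.034),ray(c,(379,97),.034),'slide front',ray(c,(320,212),.032))
m=((g>60)&(g<145)).astype(np.uint8)
q=c['img'][225:270:4,300:345:4];print(g[225:270:4,300:345:4])
E
```

```text
[ 0.03948092 -0.06318458] 2.2609160820447247 0.0002849290201490501 y at .564 -0.040917342622204214 [ 0.44850656 -0.04515598]
[0.04091565 0.04664434] 2.3429873468732927 0.0002937762472183011 y at .564 0.06972076437276961 [0.44471811 0.06448294]
post [0.56515681 0.01556449 0.082     ] front [ 0.43695642 -0.04368743  0.034     ] [0.43319835 0.06502362 0.034     ] slide front [0.54441636 0.01397905 0.032     ]
[[147 149 150 108  44  51  45 254 251 249 249 249]
 [147 148 161  48  52  51  57  60 255 249 249 249]
 [149 148 112  49  48  50  57  66 253 249 249 249]
 [127 131  71  76 134 140 149  87 250 249 249 249]
 [248 248  35 130 134 147 138 151 145 249 249 249]
 [248 249  81 131 144 136 145 142 121 249 250 248]
 [249 248 117 137 138 135 134 151 241 249 250 248]
 [249 248 254 130 130 135 140 133 253 249 250 248]
 [249 249 248 253 184 113 235 250 251 249 250 248]
 [249 249 248 249 249 248 249 247 251 249 250 248]
 [249 249 248 249 250 248 249 247 251 249 250 248]
 [248 249 248 249 250 248 249 247 251 249 250 248]]
```

Request:
play_rows(
  commands=[
    [1.4,0.1,-2,0,0,0.006,8.7],
    [1.4,0,-4,0,0,0,8.7],
    [0,0,-5,0,0,0,8.7],
    [0,0,-5,0,0,0,8.7],
    [0,0,-3,0,0,0,8.7],
    [0,0,-1.7,0,0,0,8.7],
    [0,0,0,0,0,0,1.5],
    [0,0,0,0,0,0,1.5],
    [0,0,0,0,0,0,1.5],
    [0,0,0,0,0,0,1.5],
    [0,0,0,0,0,0,1.5],
    [0,0,0,0,0,0,1.5],
  ],
  grip_force=30,
)

```text
time: 4.2
ee_pos: [0.5647, 0.0133, 0.0457]
eef_rot: [0.693, 0.721, 0.0, -0.0]
ft_force: [0.5, 0.9, -1.2]
width: 0.035
```

Request:
play_rows(
  commands=[
    [0,0,0,0,0,0,1.5],
    [0,0,0,0,0,0,1.5],
    [0,0,0,0,0,0,1.5],
  ],
)

```text
time: 4.58
ee_pos: [0.5647, 0.0141, 0.0456]
eef_rot: [0.693, 0.721, 0.0, -0.0]
ft_force: [0.2, 4.9, 0.4]
width: 0.0233
```

Request:
play_rows(
  commands=[
    [-1,-0.04,0,0,0,0,1.5],
    [-1.5,-0.06,0,0,0,0,1.5],
    [-1.5,-0.06,0,0,0,0,1.5],
    [-1.5,-0.06,0,0,0,0,1.5],
    [-1.5,-0.06,0,0,0,0,1.5],
    [-1.5,-0.06,0,0,0,0,1.5],
    [-1,-0.04,0,0,0,0,1.5],
    [-0.5,-0.02,0,0,0,0,1.5],
    [-0.3,-0.01,0,0,0,0,1.5],
    [0,0,0,0,0,0,1.5],
  ],
)

```text
time: 5.82
ee_pos: [0.4615, 0.01, 0.0455]
eef_rot: [0.693, 0.721, 0.0, -0.0]
ft_force: [-0.7, 6.4, -0.7]
width: 0.023
```

Request:
play_rows(
  commands=[
    [-0.2,0,0,0,0,0,1.5],
    [-0.2,0,0,0,0,0,1.5],
    [-0.2,0,0,0,0,0,1.5],
    [0,0,0,0,0,0,1.5],
  ],
)

```text
time: 6.32
ee_pos: [0.456, 0.0098, 0.0456]
eef_rot: [0.693, 0.721, 0.001, 0.0]
ft_force: [2.5, 4.7, -4.5]
width: 0.0232
```

Request:
play_rows(
  commands=[
    [-0.3,0,0,0,0,0,1.5],
    [-0.3,0,0,0,0,0,1.5],
    [-0.3,0,0,0,0,0,1.5],
    [0,0,0,0,0,0,1.5],
  ],
)

```text
time: 6.82
ee_pos: [0.4524, 0.0096, 0.0467]
eef_rot: [0.693, 0.721, 0.005, 0.004]
ft_force: [25.9, 4.6, -23.6]
width: 0.023
```

Request:
play_rows(
  commands=[
    [0.4,0,0,0,0,0,1.5],
    [0,0,0,0,0,0,5],
    [0,0,0,0,0,0,5.5],
    [0,0,0,0,0,0,5.5],
    [0,0,4,0,0,0,5.5],
    [0,0,5,0,0,0,5.5],
    [0,0,5,0,0,0,5.5],
    [0,0,5,0,0,0,8.7],
    [-4,0,3,0,0,0,8.7],
    [-2,0,2,0,0,0,8.7],
    [0,0,0,0,0,0,8.7],
  ],
)

```text
time: 8.2
ee_pos: [0.3907, 0.0091, 0.2869]
eef_rot: [0.693, 0.721, 0.002, 0.001]
ft_force: [0.7, -0.9, -0.5]
width: 0.0841
```

```bash
python3 - <<'E'
from h import *
c=shot('wrist');s=r.read_state();print(s['ee_pos'],s['eef_rot']);t=shot('top')
for p in [(.4535,.0098,.082),(.5685,.0146,.047)]: print(proj(c,p),proj(t,p))
a=c['img'][150:400,200:440];a=cv2.resize(a,None,fx=2,fy=2)
b=cv2.resize(t['img'][170:270,285:365],None,fx=4,fy=5,interpolation=cv2.INTER_CUBIC)
cv2.imwrite('pics/w3.png',np.hstack([a,b])[:,:,::-1])
E
```

```text
[0.39089925 0.00909733 0.2857036 ] [6.92735187e-01 7.21191570e-01 7.86839238e-04 2.46449578e-04]
[317.64108068 267.96533056] [324.49380848 257.15252724]
[318.03448369 349.67216058] [322.20842562 218.66927356]
```

View pics/w3.png

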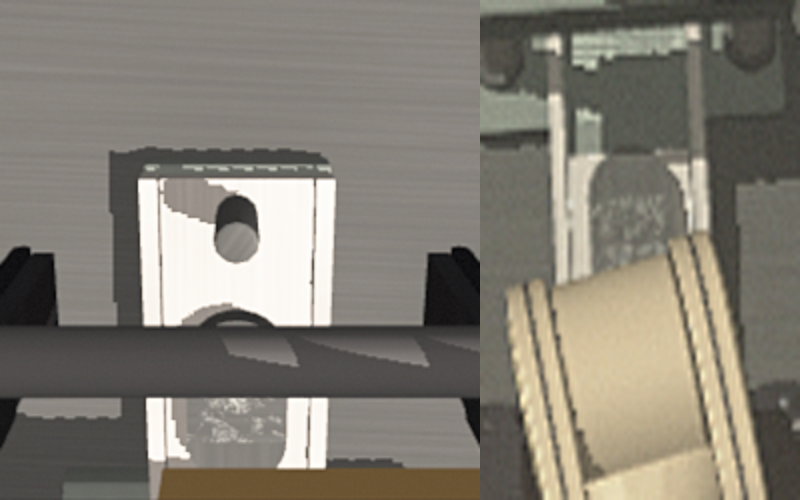

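The post top is at image (318,271), about 2 mm from the fully-out prediction. Next, the rosette.

Request:
play_rows(
  commands=[
    [0,2.5,0,0,0,-0.04,8.7],
    [0.1,4,0,0,0,-0.04,8.7],
    [0.1,4,0,0,0,-0.04,8.7],
    [0.1,4,-1,0,0,-0.04,8.7],
    [0.1,4,-2,0,0,-0.04,8.7],
    [0.1,4,-2,0,0,-0.04,8.7],
    [0.1,4,-3,0,0,-0.04,8.7],
    [0.1,4,-3,0,0,-0.04,7],
    [0.1,4,-3,0,0,-0.04,7],
    [0.4,2.8,-3,0,0,-0.045,7],
    [0,0,0,0,0,0,7],
    [0,0,0,0,0,0,7],
  ],
)

```text
time: 9.8
ee_pos: [0.4031, 0.3813, 0.1148]
eef_rot: [0.824, 0.567, -0.001, 0.0]
ft_force: [1.0, -0.7, 0.9]
width: 0.0704
```

```bash
python3 - <<'E'
from h import *
c=shot('wrist');s=r.read_state();print(s['ee_pos'],s['eef_rot'],np.degrees(2*np.arctan2(s['eef_rot'][1],s['eef_rot'][0])));t=shot('top')
d=shot('side')
print('pred die px',proj(t,(.5685,.0146,.047)),'post',proj(t,(.4535,.0098,.082)),'side',proj(d,(.5685,.0146,.047)),proj(d,(.4535,.0098,.082)))
try: R,w=brass(c,200,440,0,320,.005);print(R)
except Exception as e: print(e)
a=cv2.resize(t['img'][170:275,285:365],None,fx=5,fy=5,interpolation=cv2.INTER_CUBIC)
b=cv2.resize(d['img'][195:300,290:365],None,fx=5,fy=5,interpolation=cv2.INTER_CUBIC)
cv2.imwrite('pics/d4.png',np.hstack([a,b])[:,:,::-1]);cv2.imwrite('pics/w4.png',c['img'][:,:,::-1])
E
```

```text
[0.40338989 0.38135003 0.11565071] [8.23842181e-01 5.66819225e-01 1.18631021e-05 1.63675703e-04] 69.0574353945904
pred die px [322.20842562 218.66927356] post [324.49380848 257.15252724] side [350.09797896 240.73052591] [315.48088975 241.57585673]
((403.1322937011719, 382.29541015625), (60.40725326538086, 110.3523178100586), 70.40398406982422)
```

View pics/d4.png

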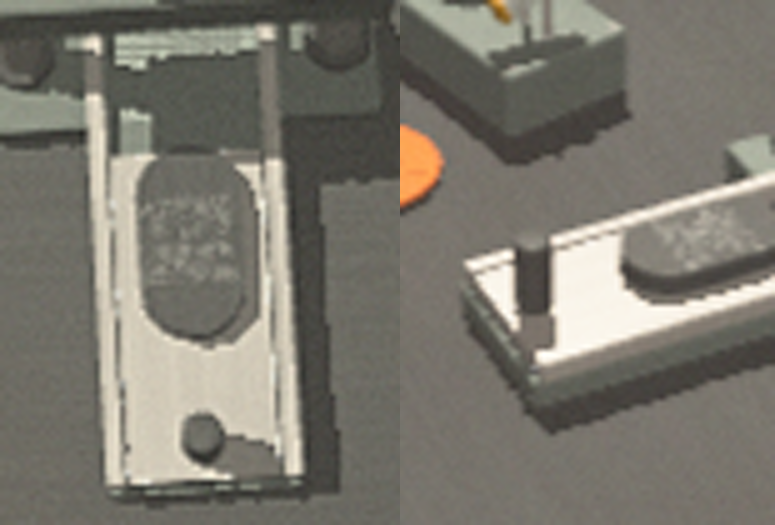

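The top crop shows the die centred near image (323,218) and the post at (325,256), both within about 2 px of prediction, so the slide is fully out at its hard stop. The side view agrees. Next I'll grasp the rosette.

Request:
play_rows(
  commands=[
    [-0.1,0.1,-3,0,0,0,7],
    [0,0,-3,0,0,0,7],
    [0,0,-2.5,0,0,0,7],
    [0,0,-1.3,0,0,0,7],
    [0,0,-0.7,0,0,0,7],
    [0,0,0,0,0,0,7],
    [0,0,0,0,0,0,1.5],
    [0,0,0,0,0,0,1.5],
    [0,0,0,0,0,0,1.5],
    [0,0,0,0,0,0,1.5],
    [0,0,0,0,0,0,1.5],
    [0,0,0,0,0,0,1.5],
    [0,0,0,0,0,0,1.5],
    [0,0,0,0,0,0,1.5],
  ],
  grip_force=30,
)

```text
time: 11.7
ee_pos: [0.4017, 0.3831, 0.0105]
eef_rot: [0.824, 0.567, -0.0, 0.0]
ft_force: [-0.4, -0.3, 0.4]
width: 0.0221
```

Request:
play_rows(
  commands=[
    [0,0,2,0,0,0,1.5],
    [0,0,4,0,0,0,1.5],
    [0,0,5,0,0,0,1.5],
    [0,-1,5,0,0,0,1.5],
    [1,-3,3,0,0,0.04,1.5],
    [1,-3,3,0,0,0.04,1.5],
    [2,-3,2,0,0,0.04,1.5],
    [2,-3.5,2,0,0,0.04,1.5],
    [2,-3.5,2,0,0,0.04,1.5],
    [2,-3.5,2,0,0,0.04,1.5],
    [2,-3.5,1,0,0,0.04,1.5],
    [2,-3.5,1,0,0,0.04,1.5],
    [2,-3.5,1,0,0,0.04,1.5],
    [2,-3.0,1,0,0,0.046,1.5],
    [2,-2.3,1,0,0,0,1.5],
    [0,0,0,0,0,0,1.5],
    [0,0,0,0,0,0,1.5],
  ],
)

```text
time: 13.82
ee_pos: [0.6013, 0.0209, 0.3598]
eef_rot: [0.692, 0.722, -0.0, -0.001]
ft_force: [-0.6, 0.2, -3.4]
width: 0.0217
```

```bash
python3 - <<'E'
from h import *
c=shot('wrist','w5.png');s=r.read_state();print(s['ee_pos'],s['eef_rot'],np.degrees(2*np.arctan2(s['eef_rot'][1],s['eef_rot'][0])),s['width'])
for x in (-.055,0,.055): print(proj(c,(.5685+x,.0146+.04*x,.047)))
print(proj(c,(.4535,.0098,.082)))
E
```

```text
[0.60118534 0.02127116 0.3599121 ] [ 6.91915809e-01  7.21977856e-01 -2.62743206e-04 -6.47787752e-04] 92.43606574537456 0.021964661402267834
[315.55402658 116.34674008]
[315.59688498 163.83966053]
[315.63715103 208.45991206]
[314.95994403  55.03433454]
```

View pics/w5.png

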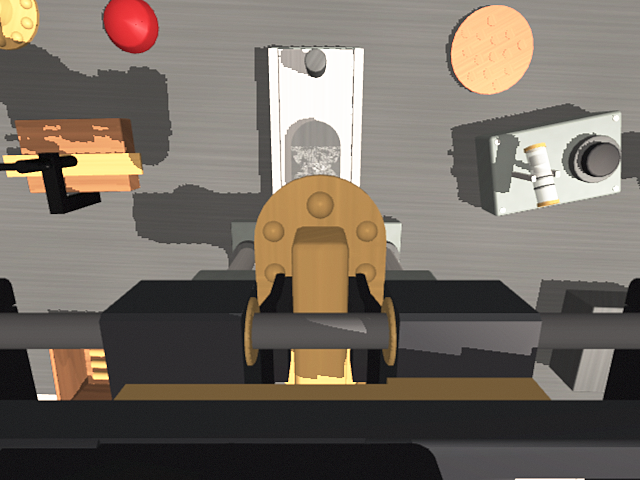

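The wrist view shows the rosette's near end at (320,176), the die's near end at about (315,119), the post near (316,65) and the real button at (600,157). I'll check these numerically.

```bash
python3 - <<'E'
from h import *
c=shot('wrist');im=c['img'];g=cv2.cvtColor(im,cv2.COLOR_RGB2GRAY)
print('col315',[(v,int(g[v,312:319].mean())) for v in range(44,180,2)])
for v in (66,150,160,170): print(v,g[v,278:360].tolist() if v!=66 else g[v,295:335].tolist())
# button & rosette tip
hsv=cv2.cvtColor(im,cv2.COLOR_RGB2HSV)
k=np.zeros_like(g);k[120:195,560:620]=(g[120:195,560:620]<75)*255
q=max(cv2.findContours(k,0,1)[0],key=cv2.contourArea);print('btn',cv2.minEnclosingCircle(q))
m=cv2.inRange(hsv,(12,70,60),(35,255,255))
s=r.read_state();zu=s['ee_pos'][2]-.0105
for v in (182,190,200,215,230,240):
    x=np.where(m[v,240:400]>0)[0]+240;print(v,x[0],x[-1],ray(c,(x[0],v),zu+.005)[:2],ray(c,(x[-1],v),zu+.005)[:2])
v=np.where(m[150:200,320]>0)[0][0]+150;print('tip',v,ray(c,(320,v-.5),zu+.005))
E
```

```text
col315 [(44, 143), (46, 73), (48, 147), (50, 148), (52, 156), (54, 156), (56, 155), (58, 154), (60, 153), (62, 151), (64, 150), (66, 149), (68, 150), (70, 151), (72, 63), (74, 62), (76, 43), (78, 255), (80, 253), (82, 253), (84, 253), (86, 253), (88, 253), (90, 253), (92, 253), (94, 253), (96, 253), (98, 253), (100, 253), (102, 253), (104, 253), (106, 253), (108, 253), (110, 252), (112, 253), (114, 253), (116, 253), (118, 240), (120, 193), (122, 146), (124, 149), (126, 149), (128, 149), (130, 149), (132, 149), (134, 149), (136, 149), (138, 149), (140, 149), (142, 150), (144, 149), (146, 152), (148, 190), (150, 181), (152, 181), (154, 166), (156, 167), (158, 175), (160, 160), (162, 160), (164, 164), (166, 188), (168, 210), (170, 187), (172, 146), (174, 145), (176, 141), (178, 151)]
66 [170, 171, 174, 174, 170, 168, 175, 173, 176, 177, 120, 82, 138, 152, 150, 146, 144, 145, 149, 150, 148, 146, 150, 155, 159, 161, 165, 179, 181, 127, 105, 255, 255, 254, 253, 254, 254, 253, 253, 253]
150 [255, 214, 199, 255, 255, 255, 248, 157, 166, 169, 171, 173, 163, 160, 183, 188, 171, 165, 176, 186, 
[... 914 characters left out ...]
 198, 167, 163, 156, 155, 177, 188, 186, 174, 154, 155, 173, 194, 210, 211, 196, 188, 175, 154, 150, 152, 153, 152, 147, 169, 253, 255, 254, 253, 253, 252, 253, 253, 254, 255, 219, 189, 255, 255, 253, 253, 253, 254, 255, 251]
btn ((596.62451171875, 156.42530822753906), 21.364675521850586)
182 289 350 [0.55165085 0.00595714] [0.5505264  0.03227022]
190 278 362 [0.55532069 0.00126112] [0.55376424 0.03769577]
200 268 372 [ 0.55989526 -0.00304458] [0.55795566 0.0423787 ]
215 259 381 [ 0.56676434 -0.00696871] [0.56446659 0.046878  ]
230 254 385 [ 0.57370345 -0.00919247] [0.57121161 0.04924241]
240 254 385 [ 0.57834835 -0.00920432] [0.57583984 0.04964857]
tip 175 [0.54786718 0.01919097 0.3545872 ]
```

```bash
python3 - <<'E'
from h import *
c=shot('wrist');t=shot('top')
print('die near', ray(c,(315,119.7),.047),'post',ray(c,(315,60.3),.082))
g=cv2.cvtColor(c['img'],cv2.COLOR_RGB2GRAY);print(g[116:124,309:322])
print('btn',ray(c,(596.6,156.4),.072))
print('base front wrist: rail ends',[(v,int(g[v,270:276].mean())) for v in range(42,54)],ray(c,(272,47),.034))
tg=cv2.imread('pics/d4.png',0)[:, :400]
print('top col 195',[(v,int(tg[v,188:200].mean())) for v in range(300,360,3)],[(v,int(tg[v,185:195].mean())) for v in range(140,170,3)],'post',[(v,int(tg[v,198:206].mean())) for v in range(400,475,4)])
for v in (156,330,342,413,447): print(v,ray(t,(324,170+v/5-.4),.047 if v<335 else .032 if v<400 else .082)[0])
E
```

```text
die near [0.51733085 0.012283   0.047     ] post [0.45855408 0.01036084 0.082     ]
[[255 255 255 255 255 253 253 254 253 253 253 253 253]
 [227 229 232 226 251 255 254 254 253 253 253 253 253]
 [160 164 166 156 251 255 255 255 255 254 254 254 253]
 [171 173 177 168 204 227 224 255 255 255 255 255 255]
 [175 172 170 166 157 151 146 199 228 224 253 255 255]
 [158 150 150 152 151 149 146 142 142 138 174 198 222]
 [147 142 147 150 146 149 148 147 144 144 141 139 146]
 [145 144 147 148 149 151 151 148 146 147 148 148 146]]
btn [0.54429102 0.33639107 0.072     ]
base front wrist: rail ends [(42, 141), (43, 147), (44, 117), (45, 91), (46, 63), (47, 125), (48, 254), (49, 255), (50, 255), (51, 254), (52, 254), (53, 254)] [ 0.43876378 -0.04073066  0.034     ]
top col 195 [(300, 106), (303, 105), (306, 106), (309, 104), (312, 103), (315, 105), (318, 107), (321, 107), (324, 108), (327, 107), (330, 104), (333, 89), (336, 65), (339, 89), (342, 144), (345, 192), (348, 216), (351, 205), (354, 200), (357, 199)] [(140, 90), (143, 84), (146, 70), (149, 67), (152, 77), (155, 97), (158, 112), (161, 110), (164, 107), (167, 104)] post [(400, 199), (404, 201), (408, 190), (412, 155), (416, 100), (420, 95), (424, 105), (428, 104), (432, 109), (436, 111), (440, 114), (444, 115), (448, 105), (452, 78), (456, 47), (460, 53), (464, 112), (468, 183), (472, 214)]
156 0.6201259965303535
330 0.5198283381219274
342 0.5156315894144197
413 0.4672481010310593
447 0.4484169109944484
```

Request:
play_rows(
  commands=[
    [-1.5,-0.35,-3,0,0,0,1.5],
    [-1.5,-0.3,-5,0,0,0,1.5],
    [0,0,-5,0,0,0,1.5],
    [0,0,-5,0,0,0,1.5],
    [0,0,-5,0,0,0,1.5],
    [0,0,-3.5,0,0,0,1.5],
    [0,0,-2,0,0,0,1.5],
    [0,0,-1,0,0,0,1.5],
    [0,0,-0.3,0,0,0,1.5],
    [0,0,0,0,0,0,1.5],
    [0,0,0,0,0,0,1.5],
  ],
)

```text
time: 15.4
ee_pos: [0.5723, 0.0138, 0.0635]
eef_rot: [0.692, 0.722, 0.001, 0.0]
ft_force: [-0.8, -0.2, -2.9]
width: 0.0218
```

```bash
python3 - <<'E'
from h import *
s=r.read_state();print(s['ee_pos'],s['eef_rot'],s['width'])
c=shot('wrist');d=shot('side')
a=cv2.resize(c['img'][90:330,220:420],None,fx=2,fy=2)
b=cv2.resize(d['img'][200:280,300:400],None,fx=4,fy=6,interpolation=cv2.INTER_CUBIC)
cv2.imwrite('pics/w6.png',np.hstack([a,b])[:,:,::-1])
E
```

```text
[0.57227599 0.01377028 0.06346718] [6.92365250e-01 7.21546834e-01 6.12433375e-04 3.89499333e-04] 0.021776717813960646
```

View pics/w6.png

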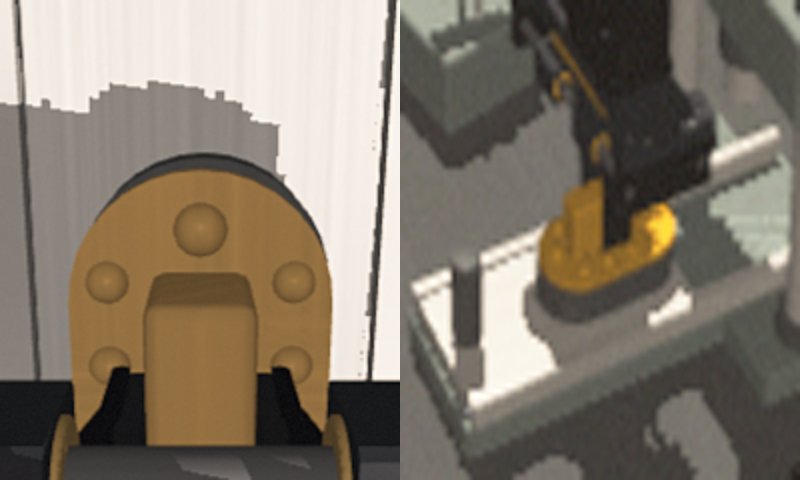

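The close wrist view shows the rosette's near tip at image (321,175) and the die's dark rim peeking out to (324,166). The rim is skewed slightly right of the rosette. The side view is consistent. I'll quantify the gap.

```bash
python3 - <<'E'
from h import *
c=shot('wrist');im=c['img'];g=cv2.cvtColor(im,cv2.COLOR_RGB2GRAY);T=c['camera_from_world'];print('cam',-T[:3,:3].T@T[:3,3]);s=r.read_state();zu=s['ee_pos'][2]-.0105
m=cv2.inRange(cv2.cvtColor(im,cv2.COLOR_RGB2HSV),(12,70,60),(35,255,255))
for u in (285,295,310,315,320,325,330,340,350):
    v=np.where(m[150:300,u]>0)[0][0]+150
    col=g[v-16:v+1,u].astype(int);vd=v-16+np.diff(col[:-1]).argmin()+.5
    print(u,v,vd,col.tolist(),'ros',ray(c,(u,v-.5),zu)[:2].round(4),'die47',ray(c,(u,vd),.047)[:2].round(4),'die32',ray(c,(u,vd),.032)[:2].round(4))
E
```

```text
cam [0.50042189 0.01085143 0.22427983]
285 184 178.5 [132, 132, 132, 132, 132, 132, 133, 131, 132, 136, 133, 87, 43, 49, 60, 63, 79] ros [ 0.524  -0.0037] die47 [ 0.5225 -0.0042] die32 [ 0.5243 -0.0055]
295 179 172.5 [133, 135, 132, 133, 134, 135, 132, 134, 140, 128, 66, 30, 54, 64, 62, 63, 85] ros [0.5216 0.0007] die47 [5.195e-01 3.000e-04] die32 [ 0.5212 -0.0006]
310 175 167.5 [140, 139, 140, 139, 138, 138, 140, 146, 112, 52, 35, 48, 62, 65, 63, 64, 71] ros [0.5195 0.0073] die47 [0.517  0.0071] die32 [0.5184 0.0067]
315 174 166.5 [134, 134, 136, 135, 134, 133, 135, 137, 147, 84, 34, 38, 59, 65, 64, 62, 70] ros [0.519  0.0095] die47 [0.5165 0.0093] die32 [0.5178 0.0092]
320 174 166.5 [131, 131, 133, 130, 132, 133, 134, 141, 108, 55, 36, 51, 63, 65, 65, 64, 73] ros [0.5189 0.0117] die47 [0.5164 0.0116] die32 [0.5177 0.0117]
325 174 166.5 [136, 137, 136, 136, 136, 136, 138, 140, 128, 69, 34, 45, 63, 65, 64, 62, 71] ros [0.5188 0.0139] die47 [0.5163 0.0139] die32 [0.5176 0.0141]
330 175 166.5 [136, 134, 136, 136, 135, 137, 138, 145, 89, 37, 36, 58, 64, 65, 61, 64, 71] ros [0.5192 0.0161] die47 [0.5162 0.0161] die32 [0.5175 0.0166]
340 177 169.5 [130, 131, 134, 131, 131, 132, 134, 137, 110, 55, 35, 56, 64, 65, 62, 61, 72] ros [0.5199 0.0206] die47 [0.5173 0.0208] die32 [0.5188 0.0216]
350 182 173.5 [139, 139, 139, 139, 139, 139, 143, 141, 85, 36, 53, 62, 64, 62, 60, 64, 89] ros [0.5219 0.0252] die47 [0.519  0.0254] die32 [0.5205 0.0267]
```

Request:
play_rows(
  commands=[
    [-0.13,0.1,0,0,0,0,1.5],
    [0,0,-0.2,0,0,0,1.5],
    [0,0,0,0,0,0,1.5],
  ],
)

```text
time: 15.92
ee_pos: [0.5703, 0.0147, 0.0604]
eef_rot: [0.692, 0.722, -0.0, -0.0]
ft_force: [0.1, -0.4, -2.7]
width: 0.0216
```

```bash
cat > e.py <<'E'
from h import *
c=shot('wrist');im=c['img'];g=cv2.cvtColor(im,cv2.COLOR_RGB2GRAY);s=r.read_state();zu=s['ee_pos'][2]-.0105;print(s['ee_pos'],s['eef_rot'],s['ft_force'])
m=cv2.inRange(cv2.cvtColor(im,cv2.COLOR_RGB2HSV),(12,70,60),(35,255,255))
A=[];B=[]
for u in range(288,354,3):
    v=np.where(m[150:300,u]>0)[0][0]+150
    col=g[v-16:v+1,u].astype(int);vd=v-16+np.diff(col[:-1]).argmin()+.5
    A.append(ray(c,(u,v-.5),zu)[:2]);B.append(ray(c,(u,vd),.032)[:2])
for n,P in(('ros',A),('die',B)):
    P=np.array(P);M=np.c_[2*P,np.ones(len(P))];z=np.linalg.lstsq(M,(P**2).sum(1),rcond=None)[0];R=(z[2]+z[0]**2+z[1]**2)**.5
    # fixed radius 30mm fit too
    from scipy.optimize import least_squares
    f=least_squares(lambda q:np.hypot(*(P-q).T)-.03,P.mean(0)+[.025,0]).x
    print(n,'free',z[:2],R,'r30 centre',f.round(5))
E
python3 e.py
```

```text
[0.57030986 0.01466183 0.06043221] [ 6.92392022e-01  7.21521495e-01 -8.65590758e-05 -1.14119233e-04] [-0.35679583  0.3475232  -3.35512715]
ros free [0.54610453 0.01371302] 0.029128250220024347 r30 centre [0.54701 0.01375]
die free [0.54613618 0.01382538] 0.02861938392917168 r30 centre [0.54759 0.0139 ]
```

Request:
play_rows(
  commands=[
    [0.03,0,-0.15,0,0,0,1.5],
    [0,0,-0.15,0,0,0,1.5],
    [0,0,-0.1,0,0,0,1.5],
    [0,0,0,0,0,0,1.5],
  ],
)

```text
time: 16.48
ee_pos: [0.5714, 0.0147, 0.0575]
eef_rot: [0.692, 0.722, 0.001, 0.0]
ft_force: [-1.0, -0.2, 5.0]
width: 0.0217
```

```bash
python3 e.py
```

```text
[0.57145688 0.01470917 0.05755364] [6.92407579e-01 7.21506120e-01 6.76723500e-04 4.52376269e-04] [-1.33480235 -0.47719771  4.01462556]
ros free [0.54695789 0.01374468] 0.02877121092677627 r30 centre [0.54824 0.0138 ]
die free [0.54640765 0.01371238] 0.028234154104199466 r30 centre [0.54827 0.0138 ]
```

Contact is at 5 N, and the circle fits of the rosette's and die's near ends agree to 0.1 mm. I'll release and look.

Request:
play_rows(
  commands=[
    [0,0,0.08,0,0,0,1.5],
    [0,0,0,0,0,0,4.5],
    [0,0,0,0,0,0,4.5],
    [0,0,0,0,0,0,4.5],
    [0,0,1,0,0,0,4.5],
    [0,0,4,0,0,0,4.5],
    [0,0,5,0,0,0,4.5],
    [0,0,5,0,0,0,6],
    [2,0,5,0,0,0,6],
    [3,0,3,0,0,0,6],
    [0,0,0,0,0,0,6],
    [0,0,0,0,0,0,6],
  ],
)

```text
time: 18.02
ee_pos: [0.6201, 0.0146, 0.2868]
eef_rot: [0.692, 0.721, -0.0, -0.0]
ft_force: [-0.3, -0.6, -0.6]
width: 0.0598
```

```bash
python3 - <<'E'
from h import *
c=shot('wrist');s=r.read_state();print(s['ee_pos'],s['width'],s['ft_force']);t=shot('top')
g=cv2.cvtColor(c['img'],cv2.COLOR_RGB2GRAY)
print('pred post',proj(c,(.458,.0101,.082)),'die',proj(c,(.5728,.0147,.052)))
a=cv2.resize(c['img'][30:290,220:420],None,fx=2.3,fy=2.3)
cv2.imwrite('pics/w7.png',a[:,:,::-1])
R,w=brass(c,230,410,60,290,.052);print(R)
E
```

```text
[0.61979304 0.01459345 0.28647943] 0.06010756212613035 [-1.2146839   0.04638932 -0.54822417]
pred post [322.3643543   20.86966759] die [321.85452065 155.85720156]
((572.9954833984375, 14.23021125793457), (108.87723541259766, 59.73639678955078), 3.5886802673339844)
```

View pics/w7.png

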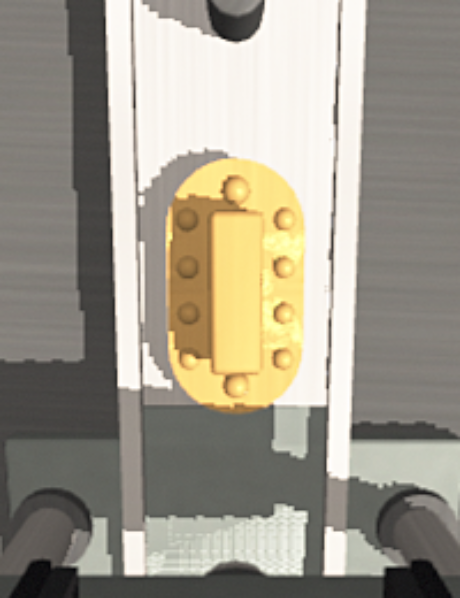

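The rosette fully covers the die, straight between the rails, with its centre at (0.573, 0.014). Next I'll grip the post and push the slide home.

Request:
play_rows(
  commands=[
    [-4,-0.1,0,0,0,0,6],
    [-5,-0.1,-2,0,0,0,6],
    [-5,-0.15,-3,0,0,0,6],
    [-2.2,-0.1,-4,0,0,0,6],
    [0,0,-5,0,0,0,6],
    [0,0,-5,0,0,0,6],
    [0,0,-3.5,0,0,0,6],
    [0,0,-1.5,0,0,0,6],
    [0,0,0,0,0,0,6],
    [0,0,0,0,0,0,1.5],
    [0,0,0,0,0,0,1.5],
    [0,0,0,0,0,0,1.5],
    [0,0,0,0,0,0,1.5],
    [0,0,0,0,0,0,1.5],
    [0,0,0,0,0,0,1.5],
    [0,0,0,0,0,0,1.5],
  ],
  grip_force=40,
)

```text
time: 20.12
ee_pos: [0.4588, 0.01, 0.0476]
eef_rot: [0.692, 0.721, 0.0, 0.0]
ft_force: [-1.4, -2.5, 4.6]
width: 0.023
```

Request:
play_rows(
  commands=[
    [0.3,0.01,0,0,0,0,1.5],
    [0.6,0.02,0,0,0,0,1.5],
    [0.9,0.04,0,0,0,0,1.5],
    [1,0.04,0,0,0,0,1.5],
    [1,0.04,0,0,0,0,1.5],
    [1,0.04,0,0,0,0,1.5],
    [1,0.04,0,0,0,0,1.5],
    [1,0.04,0,0,0,0,1.5],
    [1,0.04,0,0,0,0,1.5],
    [1,0.04,0,0,0,0,1.5],
    [0.9,0.04,0,0,0,0,1.5],
    [0.8,0.03,0,0,0,0,1.5],
    [0.5,0.02,0,0,0,0,1.5],
    [0.3,0.01,0,0,0,0,1.5],
    [0.2,0.01,0,0,0,0,1.5],
    [0,0,0,0,0,0,1.5],
  ],
)

```text
time: 22.12
ee_pos: [0.574, 0.0146, 0.0476]
eef_rot: [0.692, 0.721, 0.0, 0.0]
ft_force: [-0.2, -1.4, 4.6]
width: 0.0232
```

Request:
play_rows(
  commands=[
    [0.2,0.01,0,0,0,0,1.5],
    [0.2,0.01,0,0,0,0,1.5],
    [0.2,0.01,0,0,0,0,1.5],
    [0,0,0,0,0,0,1.5],
  ],
)

```text
time: 22.62
ee_pos: [0.5778, 0.0147, 0.0475]
eef_rot: [0.693, 0.721, -0.002, -0.002]
ft_force: [-11.6, -2.5, 15.9]
width: 0.0232
```

Request:
play_rows(
  commands=[
    [0.2,0.01,0,0,0,0,1.5],
    [0.2,0.01,0,0,0,0,1.5],
    [0,0,0,0,0,0,1.5],
  ],
)

```text
time: 23.0
ee_pos: [0.5779, 0.0147, 0.0474]
eef_rot: [0.693, 0.721, -0.004, -0.005]
ft_force: [-32.7, -2.8, 33.9]
width: 0.023
```

Request:
play_rows(
  commands=[
    [-0.3,-0.01,0,0,0,0,1.5],
    [-0.25,0,0,0,0,0,1.5],
    [0,0,0,0,0,0,1.5],
    [0,0,0,0,0,0,5],
    [0,0,0,0,0,0,5],
    [0,0,0,0,0,0,5],
    [0,0,3,0,0,0,5],
    [0,0,5,0,0,0,5],
    [0,0,5,0,0,0,3],
    [-3,0,4,0,0,0,0],
    [-4,2,0,0,0,0,0],
    [0,5,0,0,0,0,0],
    [0,6,0,0,0,0,0],
    [0,6,0,0,0,0,0],
    [0,0,0,0,0,0,0],
  ],
)

```text
time: 24.88
ee_pos: [0.5067, 0.2109, 0.2168]
eef_rot: [0.689, 0.724, 0.0, -0.001]
ft_force: [0.5, -1.0, -0.0]
width: 0.0007
```

```bash
python3 - <<'E'
from h import *
c=shot('wrist');s=r.read_state();print(s['ee_pos'],s['width'],s['ft_force']);t=shot('top');d=shot('side')
print('post pred',proj(t,(.5775,.0147,.082)),proj(d,(.5775,.0147,.082)))
a=cv2.resize(t['img'][150:280,180:370],None,fx=2,fy=3)
b=cv2.resize(d['img'][165:275,280:430],None,fx=2.8,fy=3.55)
cv2.imwrite('pics/d8.png',np.hstack([a,b[:390]])[:,:,::-1])
g=cv2.cvtColor(c['img'],cv2.COLOR_RGB2GRAY);print('btn pred',proj(c,(.5445,.3365,.072)))
E
```

```text
[0.50749399 0.20756722 0.21688704] 0.0006144500800911129 [ 0.28432052 -0.54600023 -0.07938684]
post pred [321.92418005 212.900199  ] [352.97323581 230.59655592]
btn pred [465.46265214 272.31417498]
```

View pics/d8.png

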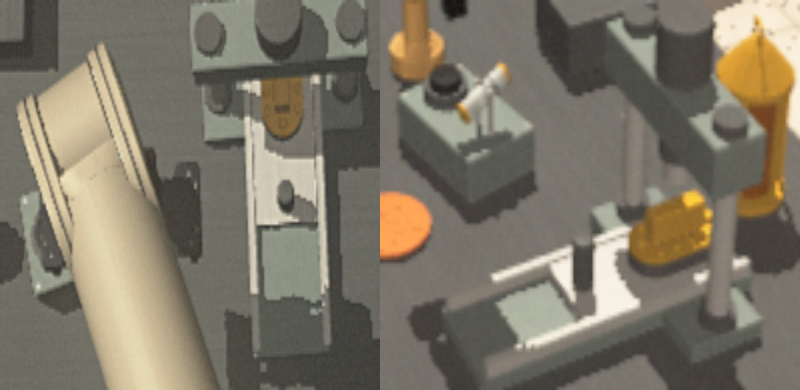

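The slide is home, with the post at top px (323,214) against a predicted (322,213), and the rosette sits straight on the die under the ram. Now the button.

```bash
python3 - <<'E'
from h import *
c=shot('wrist','w9.png');g=cv2.cvtColor(c['img'],cv2.COLOR_RGB2GRAY)
k=np.zeros_like(g);k[225:315,420:515]=(g[225:315,420:515]<75)*255
for q in cv2.findContours(k,0,1)[0]:
    if cv2.contourArea(q)>300:
        o,R=cv2.minEnclosingCircle(q);print(o,R,cv2.contourArea(q),ray(c,o,.072),ray(c,(o[0]+R,o[1]),.072)-ray(c,o,.072))
t=shot('side');p=proj(t,(.5445,.3365,.072));print('side pred',p)
g=cv2.cvtColor(t['img'],cv2.COLOR_RGB2GRAY);y,x=np.round(p[::-1]).astype(int);y0=y-14;x0=x-16
print(g[y0:y0+28:2,x0:x0+32:2])
E
```

```text
(467.0, 287.7402648925781) 53.83850860595703 2223.5 [0.56138744 0.33274237 0.072     ] [-1.88824903e-03  4.60683547e-02 -5.55111512e-17]
side pred [303.40771293 185.83245251]
[[114 119 136 123 113 100 120 119 120 118 118 117 118 112 117 117]
 [169 122 132 127 109 115 176 125 119 119 116 120 117 120 120 119]
 [195 125 131 120 118 124 175 181 117 117 118 116 118 114 119 118]
 [187 135 141 130 121 127 176 190 107 118 120 119 122 118 118 115]
 [191 143 136 123 118 120 186 119 107 120 115 120 116 117 119 119]
 [123 135 131 128 121 121 117 102 111 118 117 118 117 119 115 114]
 [121 127 121 117 113 119  79  64  61  65 104 163 132 118 116 119]
 [101 131 120 118 116  98  69  71  70  67  68 111 167 159 131 137]
 [ 89  61  64  83 116  96  41  68  74  55  40  96 151 159 130 205]
 [ 64 120 162 173 132 116  46  35  35  36  52 113 115 219 232 178]
 [147 183 176 178 134  62  88  78  99  73  75  55 210 219 185 152]
 [ 83 128 172 173 167  80  70  67  69  67 103 212 201 159 151 143]
 [ 79  81 107 164 175 171 162 161 134 135 141 116 152 135 134 169]
 [ 79  83  81  87 146 178 174 174 173 173 174 106 111 141 137 176]]
```

View pics/w9.png

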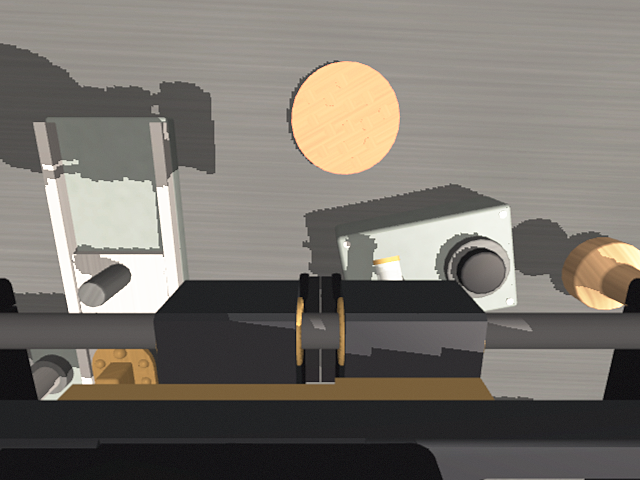

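The wrist view shows the button's top disc at (482,270), while the earlier prediction of (465,272) was computed while the arm was still settling. Recomputing with the current pose.

```bash
python3 - <<'E'
from h import *
c=shot('wrist');g=cv2.cvtColor(c['img'],cv2.COLOR_RGB2GRAY);s=r.read_state();print(s['ee_pos'],s['eef_rot'])
for row in (262,270,278): print(row,g[row,450:515:1].tolist())
print('col',g[238:300,482].tolist())
print(ray(c,(482,270),.072),proj(c,(.5445,.3365,.072)), 'post',ray(c,(94,293),.082))
E
```

```text
[0.50852256 0.20384037 0.21744451] [ 6.93160102e-01  7.20783649e-01 -2.64813368e-06  7.01539234e-05]
262 [151, 176, 136, 70, 80, 80, 82, 86, 76, 49, 19, 22, 24, 27, 23, 37, 63, 82, 95, 101, 103, 104, 105, 106, 108, 108, 109, 110, 113, 113, 115, 114, 117, 118, 118, 121, 121, 123, 123, 124, 125, 124, 126, 127, 129, 129, 129, 131, 132, 132, 135, 137, 131, 104, 111, 174, 199, 194, 194, 180, 189, 236, 243, 241, 187]
270 [172, 131, 72, 78, 83, 85, 81, 51, 15, 25, 21, 25, 50, 70, 86, 95, 96, 94, 96, 98, 100, 98, 101, 102, 104, 104, 104, 107, 109, 110, 110, 110, 112, 113, 115, 116, 115, 118, 117, 119, 120, 119, 121, 121, 123, 122, 124, 125, 124, 125, 125, 126, 127, 128, 123, 90, 151, 196, 195, 177, 207, 238, 243, 238, 228]
278 [161, 172, 177, 165, 161, 123, 77, 85, 68, 30, 16, 24, 51, 69, 82, 88, 86, 89, 90, 91, 92, 94, 95, 95, 98, 98, 98, 100, 102, 104, 104, 105, 105, 105, 105, 106, 107, 109, 110, 109, 111, 110, 111, 112, 114, 115, 115, 114, 118, 119, 87, 93, 118, 91, 114, 175, 181, 199, 236, 242, 240, 240, 241, 239, 236]
col [82, 163, 192, 190, 188, 193, 196, 204, 181, 92, 15, 21, 24, 40, 78, 102, 121, 121, 119, 119, 119, 118, 119, 116, 117, 117, 115, 117, 116, 115, 112, 114, 112, 112, 110, 110, 109, 108, 107, 106, 105, 104, 103, 103, 100, 99, 98, 96, 96, 94, 94, 91, 92, 85, 53, 161, 180, 172, 158, 229, 238, 235]
[0.54534643 0.34259515 0.072     ] [474.97894464 268.7915357 ] post [0.57478374 0.01822332 0.082     ]
```

```bash
python3 - <<'E'
from h import *
s=r.read_state();print(s['joint_positions'].round(2),s['ee_pos'])
d=shot('side')
for p in [(.5445,.3365,.072),(.546,.343,.072)]: print(proj(d,p))
E
```

```text
[-0.55  0.16  0.09  1.68 -0.02  1.3   1.16] [0.50852256 0.20384037 0.21744451]
[303.40771293 185.83245251]
[303.11765791 184.85898449]
```

Request:
play_rows(
  commands=[
    [0.5,1.7,0,0,0,-0.17,0],
    [0.5,1.7,0,0,0,-0.17,0],
    [0.5,1.7,0,0,0,-0.17,0],
    [0.5,1.7,0,0,0,-0.17,0],
    [0.5,1.7,0,0,0,-0.17,0],
    [0.4,1.7,0,0,0,-0.17,0],
    [0.4,1.7,-1,0,0,-0.17,0],
    [0.4,1.8,-2,0,0,-0.17,0],
    [0,0,-4,0,0,0,0],
    [0,0,-4,0,0,0,0],
    [0,0,-2,0,0,0,0],
    [0,0,-0.7,0,0,0,0],
    [0,0,0,0,0,0,0],
    [0,0,0,0,0,0,0],
  ],
)

```text
time: 26.98
ee_pos: [0.546, 0.3427, 0.082]
eef_rot: [0.992, 0.126, 0.001, -0.001]
ft_force: [0.4, 0.4, -0.3]
width: 0.0002
```

```bash
python3 - <<'E'
from h import *
c=shot('wrist');d=shot('side');s=r.read_state();print(s['ee_pos'],s['ft_force'],proj(c,s['ee_pos']))
a=cv2.resize(d['img'][140:230,260:350],None,fx=4.5,fy=4.5)
cv2.imwrite('pics/w10.png',np.hstack([a,cv2.resize(c['img'],(395,405))])[:,:,::-1])
E
```

```text
[0.54578592 0.34253239 0.0815929 ] [-0.79465839  0.28657603 -0.68251717] [316.89504585 296.27502946]
```

Viewing is used up, so from here I'll rely on numeric checks.

Request:
play_rows(
  commands=[
    [0,0,-0.5,0,0,0,0],
    [0,0,-0.4,0,0,0,0],
    [0,0,-0.7,0,0,0,0],
    [0,0,-0.3,0,0,0,0],
  ],
)

```text
time: 27.58
ee_pos: [0.5457, 0.3425, 0.0671]
eef_rot: [0.992, 0.125, 0.001, -0.001]
ft_force: [-26.1, -16.9, 68.9]
width: 0.0003
```

Request:
play_rows(
  commands=[
    [0,0,0.15,0,0,0,0],
    [0,0,0,0,0,0,0],
  ],
)

```text
time: 27.82
ee_pos: [0.5456, 0.3424, 0.0673]
eef_rot: [0.992, 0.126, 0.001, -0.001]
ft_force: [-15.9, -9.8, 39.9]
width: 0.0008
```

```bash
python3 - <<'E'
from h import *
s=r.read_state();print(s['time'],s['ee_pos'],s['ft_force'])
d=shot('side');cv2.imwrite('pics/s11.png',d['img'][:,:,::-1])
E
```

```text
27.825 [0.54557772 0.34243201 0.0673024 ] [-15.91921861  -9.83720104  39.85115944]
```

Request:
play_rows(
  commands=[
    [0,0,0.07,0,0,0,0],
    [0,0,0,0,0,0,0],
    [0,0,0,0,0,0,0],
    [0,0,0,0,0,0,0],
    [0,0,0,0,0,0,0],
    [0,0,0,0,0,0,0],
    [0,0,0,0,0,0,0],
    [0,0,0,0,0,0,0],
    [0,0,0,0,0,0,0],
    [0,0,0,0,0,0,0],
    [0,0,0,0,0,0,0],
    [0,0,0,0,0,0,0],
    [0,0,0,0,0,0,0],
    [0,0,0,0,0,0,0],
    [0,0,0,0,0,0,0],
    [0,0,0,0,0,0,0],
    [0,0,0,0,0,0,0],
    [0,0,0,0,0,0,0],
    [0,0,0,0,0,0,0],
    [0,0,0,0,0,0,0],
  ],
)

```text
time: 30.38
ee_pos: [0.5456, 0.3424, 0.0674]
eef_rot: [0.992, 0.126, 0.001, -0.001]
ft_force: [-14.0, -8.0, 34.4]
width: 0.0001
```

Request:
play_rows(
  commands=[
    [0,0,0,0,0,0,0],
    [0,0,0,0,0,0,0],
    [0,0,0,0,0,0,0],
    [0,0,0,0,0,0,0],
    [0,0,0,0,0,0,0],
    [0,0,0,0,0,0,0],
    [0,0,0,0,0,0,0],
    [0,0,0,0,0,0,0],
    [0,0,0,0,0,0,0],
    [0,0,0,0,0,0,0],
    [0,0,3,0,0,0,0],
    [0,0,5,0,0,0,0],
    [0,0,5,0,0,0,0],
    [-2,0,4,0,0,0,0],
    [-5,0,0,0,0,0,0],
    [-5,0,0,0,0,0,0],
    [0,0,0,0,0,0,0],
    [0,0,0,0,0,0,0],
    [0,0,0,0,0,0,0],
    [0,0,0,0,0,0,0],
  ],
)

```text
time: 32.88
ee_pos: [0.426, 0.3418, 0.2332]
eef_rot: [0.992, 0.125, -0.0, 0.0]
ft_force: [0.1, -0.7, -0.5]
width: 0.0007
```

```bash
python3 - <<'E'
from h import *
s=r.read_state();print(s['time'],s['ee_pos'],s['ft_force'])
import glob
d=shot('side');c=shot('top')
hsv=lambda im:cv2.cvtColor(im,cv2.COLOR_RGB2HSV)
def mean(im,x0,x1,y0,y1,lo=(15,130,60),hi=(32,255,255)):
    m=cv2.inRange(hsv(im[y0:y1,x0:x1]),lo,hi);p=np.argwhere(m>0);return len(p),(p.mean(0)[::-1]+[x0,y0]).round(2)
print('brass now',mean(d['img'],368,405,205,250))
s1=cv2.imread('pics/s11.png')[:,:,::-1];s0=cv2.imread('pics/side1.png')[:,:,::-1]
print('brass during press',mean(s1,368,405,205,250))
# other things vs. start, outside arm region
g=lambda i:cv2.cvtColor(i,cv2.COLOR_RGB2GRAY).astype(int)
diff=(abs(g(d['img'])-g(s0))>35).astype(np.uint8);diff=cv2.morphologyEx(diff,cv2.MORPH_OPEN,np.ones((3,3),np.uint8))
n,l,st,ce=cv2.connectedComponentsWithStats(diff)
print([st[i].tolist() for i in range(1,n) if st[i][4]>25])
diff=(abs(g(d['img'])-g(s1))>35).astype(np.uint8);n,l,st,ce=cv2.connectedComponentsWithStats(diff)
print('vs press',[st[i].tolist() for i in range(1,n) if st[i][4]>15])
E
```

```text
32.875 [0.4259638  0.3418436  0.23320144] [ 0.08597498 -0.65241657 -0.53420418]
brass now (427, array([384.05, 229.36]))
brass during press (387, array([383.86, 230.09]))
[[132, 11, 24, 58, 917], [156, 11, 35, 16, 274], [88, 12, 13, 54, 268], [193, 18, 53, 17, 738], [245, 22, 51, 130, 3476], [174, 61, 16, 18, 216], [116, 63, 10, 5, 42], [98, 67, 5, 11, 33], [174, 85, 33, 57, 1011], [233, 125, 16, 17, 138], [118, 142, 42, 7, 207], [120, 149, 45, 10, 251], [113, 175, 6, 19, 75], [251, 197, 19, 4, 70], [246, 203, 6, 8, 37], [115, 204, 7, 20, 79], [192, 206, 18, 27, 250], [185, 221, 25, 107, 1688], [371, 222, 17, 17, 169], [160, 224, 9, 34, 191], [353, 232, 4, 22, 81], [341, 234, 9, 18, 85], [118, 238, 185, 242, 10007], [186, 332, 13, 40, 236], [115, 352, 12, 29, 147], [120, 382, 15, 22, 115]]
vs press [[87, 10, 28, 71, 453], [98, 11, 88, 187, 7179], [192, 18, 59, 32, 807], [186, 20, 6, 6, 21], [240, 21, 41, 47, 1148], [182, 28, 17, 33, 382], [210, 49, 30, 26, 457], [171, 64, 5, 21, 63], [233, 68, 98, 121, 5416], [113, 156, 18, 39, 418], [174, 174, 10, 5, 21], [296, 183, 29, 24, 214], [320, 192, 14, 14, 104], [115, 199, 9, 15, 78], [113, 213, 11, 16, 74], [223, 216, 108, 133, 3351], [151, 222, 7, 24, 43], [157, 225, 6, 32, 59], [305, 247, 26, 22, 265], [124, 329, 8, 12, 24], [186, 344, 32, 43, 417], [114, 347, 10, 28, 41], [243, 349, 17, 21, 66], [115, 378, 102, 102, 5377]]
```

```bash
python3 -c "
from bench import r
print(r.close_job())"
```

```text
the job is handed in; nothing more can be done
None
```

The whole sequence was carried out and the job is handed in at about 33 s. No verdict was reported.

- **Slide and rosette:** I drew the slide out by its post to the hard stop and set the long rosette on the steel die. Circle fits of the two near ends agreed to about 0.1 mm, and a view after release showed no die uncovered. I then pushed the slide back to its inner hard stop, which resisted with about 33 N.
- **Button:** I held the grey box's button down without a break for about 4.2 s, with its top about 4.7 mm below the rest height, then let it go and moved the arm clear.
- **Last checks:** The rosette was still in place in the side picture, about 0.7 px from where it was during the press. More of it was visible than during the press, which is consistent with the ram having lifted. The bystanders in the right part of that picture had not changed; the stake and copper disc were not checked separately. The arm was touching nothing.

- **Force on the button:** It peaked at about 69 N at the fingertips as I pressed it home. I then eased it to 34–40 N. That is under the 120 N wrist limit and was on the fingertips, not the gripper's body.
- **Not confirmed by eye:** I used up the picture limit before the press. The ram lifting and the dwell slug were therefore never viewed, and the slug's travel was not measured.
- **Measurements that disagreed:** The button's position differed by about 7 mm between views. I pressed at (0.546, 0.342), where the button went down.

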